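Return the gauges to their matching nests

TASK

Put each of the four gauges into the nest made for it on the measuring bench: the brass hexagon in the yellow hexagonal nest, the red block in the red rectangular nest, the blue ring over the post of the blue round plate, and the green-handled plug upright in the green round nest. Each must stand flat on its nest's floor, within the rim or around the post, and be let go. Leave the black loupe where it is.

Things in the scene. Friction and masses are not known exactly. Their poses are not given: they have to be found in the camera images.
- hex_gauge: Hexagonal brass gauge, a prism 42 mm across flats (48.5 mm across corners) and 45 mm tall, plain brass with a small dark dot on top, 0.37 to 0.63 kg. Origin at the centre of its underside; z up along its height. Stands upright, loose, at the start. Two of its six flats face its own +y and -y (the corners lie on its x axis).
- block_gauge: Rectangular gauge block, red with a bright steel stripe on top, 70 mm (its x) by 28 mm (its y) by 45 mm tall, 0.25 to 0.45 kg. Origin at the centre of its underside; z up along its height. Stands upright, loose, at the start. 
- ring_gauge: Blue ring gauge lying flat, 56 mm outside, 36 mm bore right through, 30 mm tall, 0.2 to 0.4 kg. Origin at the centre of its underside; z up along its height. Stands upright, loose, at the start. 
- plug_gauge: Plug gauge standing on its steel foot (36 mm diameter, 14 mm tall) with a green round handle above it (26 mm diameter, from 14 to 60 mm height), 0.18 to 0.32 kg. Origin at the centre of its underside; z up along its height. Stands upright, loose, at the start. 
- hex_nest: Black hexagonal nest with a yellow floor, 54 mm clear across flats; rim 6 mm thick. Origin at the centre of its underside, on the bench top; z up. Fixed to the bench at a new place at every start. Its floor is 4 mm above the bench, its rim 10 mm. The rim's flats face its own +y and -y; the hexagonal gauge fits in it any way round.
- block_nest: Black rectangular nest with a red floor, inside 84 mm (its x) by 42 mm (its y); rim 6 mm thick. Origin at the centre of its underside, on the bench top; z up. Fixed to the bench at a new place at every start. Its floor is 4 mm above the bench, its rim 10 mm. The block goes in lengthwise along the nest's x, either end first.
- ring_nest: Black round plate 76 mm in diameter and 4 mm thick with a blue top and a bright steel post of 20 mm diameter in its middle; no rim. The ring gauge goes over the post and lies on the plate. Origin at the centre of its underside, on the bench top; z up. Fixed to the bench at a new place at every start. Its floor is 4 mm above the bench, the post's top 22 mm.
- plug_nest: Black round nest with a green floor, 50 mm inside diameter, 60 mm outside. The plug gauge stands in it on its foot. Origin at the centre of its underside, on the bench top; z up. Fixed to the bench at a new place at every start. Its floor is 4 mm above the bench, its rim 10 mm.
- loupe: Bystander: black round magnifier, 42 mm in diameter, 35 mm tall, glass on top, standing loose among the gauges. Origin at the centre of its underside, z up. It has no nest.

How it is judged (in metres and radians):
At the end, for the whole second after the job is handed in: Each gauge rests released in its own nest: its origin within 12 mm horizontally of the nest's, its underside 1 to 7 mm above the bench (the floor is at 4 mm), tilted less than 0.08 rad, slower than 20 mm/s (horizontal distance between hex_gauge and hex_nest below 0.012 m and z of hex_gauge in the frame of hex_nest between 0.001 and 0.007 m and angle between each of hex_gauge, block_gauge, ring_gauge, plug_gauge's own z axis and vertical below 0.08 rad and linear speed of each of hex_gauge, block_gauge, ring_gauge, plug_gauge below 0.02 m/s and horizontal distance between block_gauge and block_nest below 0.012 m and z of block_gauge in the frame of block_nest between 0.001 and 0.007 m and horizontal distance between ring_gauge and ring_nest below 0.012 m and z of ring_gauge in the frame of ring_nest between 0.001 and 0.007 m and horizontal distance between plug_gauge and plug_nest below 0.012 m and z of plug_gauge in the frame of plug_nest between 0.001 and 0.007 m); the robot touches nothing.
It fails at once if the loupe is shoved more than 25 mm or knocked over (distance of loupe from where it was at the start of the episode above 0.025 m or angle between loupe's own z axis and vertical above 0.5 rad).
It also fails if it takes over 109 s, if anything falls off the work surface, if the arm or the gripper's body presses on something with over 40 N, if the wrist force passes 120 N, or if a joint passes its speed limit or range.

ROBOT

A 7-joint arm with a two-finger parallel gripper is mounted at the origin on the work surface. World frame = base frame: x ahead of the robot, y to its left, z up, the work surface at z = 0. Lengths are in mm, angles in rad, forces in N, time in s.
With the tool pointing down it reaches from about 425 to 950 mm from the base axis. Payload 4.7 kg.
Tool frame: the origin (TCP) lies at the very end of the fingers, on their centre line; the grasp point (between the pads) lies 19 mm behind it; z points along the fingers, y is the line along which they close (so a half turn about z gives the same grasp; the last joint's range is limited). The gripper opens to 87 mm and grips with 3 to 60 N. Pads are 19 mm wide; open, the fingers measure 117 mm over their backs; the gripper's body (75 mm by 190 mm) begins 51 mm behind the grasp point.
Start: joints at [1.136, 0.469, -0.049, 1.532, 0.024, 1.141, -0.082], TCP at [266.506, -620.18, 222.573] pointing down, gripper open.
Joint ranges: [-2.59, 2.59], [-0.33, 1.99], [-1.39, 1.29], [0.1, 2.45], [-1.04, 4.18], [0.21, 1.99], [-2.66, 2.66]. Speed limits (rad/s): [2.57, 2.57, 3.14, 3.14, 3.14, 3.14, 3.14].

INTERFACE

Orientations are given as a rotation vector (axis times angle).
In Python, from rig import r gives the robot as it stands. The module is installed in compiled form; this text tells all that it offers.
- The arm moves only by the shell command python3 -m handwheel 'ROWS' [FORCE]. ROWS is JSON, a list that holds one entry, the list of rows, each a list of 5 numbers: the shift along the tool's x, y, z in cm, then the turn about the tool's z in rad, then the finger opening in cm, from 0 to 8.7. A call has exactly 10 rows; each row is the pose to reach, as a shift and turn from the pose commanded when the call began, along the tool's axes at that moment; what a row does not reach only later rows make up. A row lasts 1/12 s, in which the tool goes at most 41.7 mm and 7.16 degrees, less where a joint would pass 70% of its speed; a pose out of reach is approached as far as the arm can. A call with a gripper value outside its range is refused whole. The fingers move at their own pace and stop on an object; FORCE is the grip in N (left out, the last holds). Time passes only in rows, so rows that repeat a pose let the fingers close, or fill a call up. It gives the time, the measured TCP pose, the force, the opening and the grip force at its end, in the units of the state.
- r.state(): the state, without advancing time (a new reading comes with each control period).
- r.grab_frame(name): name is "scene" or "top" or "wrist"; returns the picture (400x640x3 uint8, red, green, blue); there is no depth.
- r.get_calibration(name): a dict with "intrinsics" (3x3 intrinsics, pixels), "view" (4x4, takes a point from world to camera coordinates); the wrist camera has in their place "hand_eye" (4x4, takes a point from camera to tool coordinates, whose origin is the TCP and whose axes are the flange's). Camera axes: x right, y down, z forward; pixel columns grow to the right and rows downward; lengths in mm; the calibration is good to about 2 mm. A picture is of the moment at which its call begins: read the wrist's pose just before it. get_calibration takes no time and is no camera call.
- r.close_job(): hands the job in; it is judged then, once.
The state is a dict: "time_s": time; "q": joint angles; "joint_vel": joint speeds; "tau": joint torques, N m; "ee_pos": TCP position; "tool_rot": TCP orientation; "contact_force": force on the tool from outside, world axes, zero at the start; "wrist_torque": the same for the moment, N m; "gripper_width": finger opening in mm; "grasp_force": force on a finger pad.
Only numpy, scipy, OpenCV 4.12 (cv2) and the standard library are available. Lean on these libraries where they do the work, as an engineer would, in place of code of your own. Each camera call takes 0.05 s, during which the arm holds its last target. There are 200 camera calls.

## Working session

There is one attempt and no reset: what is moved stays moved. The work goes in short steps, Python scripts to look and compute and a shell command to move; the robot and the scene stay as the last step left them, time stands still between calls to the robot, and variables do not carry over. Pictures are saved under pics/ and viewed, at most 17 in all, crops included, and the job is handed in when it is done.

```bash
mkdir -p pics; python3 - <<'E'
from rig import r
import cv2,numpy as np
print(r.state())
for n in("scene","top","wrist"):
    c=r.get_calibration(n);print(n,{k:np.round(v,3).tolist() for k,v in c.items()})
    cv2.imwrite(f"pics/{n}0.png",cv2.cvtColor(r.grab_frame(n),cv2.COLOR_RGB2BGR))
E
```

```text
{'time_s': 0.0, 'q': array([ 1.13610974,  0.46948837, -0.04857951,  1.53367429,  0.0241212 ,
        1.14098095, -0.08231971]), 'joint_vel': array([-0.00101171,  0.00094261, -0.00078733,  0.0003469 ,  0.00223611,
       -0.00035075, -0.00045592]), 'tau': array([ 9.25309287e-04, -5.07984138e+01, -7.98074738e-02, -2.36157525e+01,
       -6.12215605e-02,  3.79415404e-02,  1.89266975e-04]), 'ee_pos': array([ 266.21488098, -619.64749264,  221.47605818]), 'tool_rot': array([-3.07528559e+00, -6.32670576e-01,  7.69528070e-04]), 'contact_force': array([-0.31848856,  0.40647081, -0.70012206]), 'wrist_torque': array([-0.00484847, -0.02460036,  0.02577707]), 'grasp_force': 0.0, 'gripper_width': 86.88637795826068}
scene {'intrinsics': [[485.323, 0.0, 319.61], [0.0, 485.323, 200.213], [0.0, 0.0, 1.0]], 'view': [[-0.55, 0.835, -0.011, 317.091], [0.676, 0.437, -0.593, -371.104], [-0.49, -0.333, -0.805, 1647.633], [0.0, 0.0, 0.0, 1.0]]}
top {'intrinsics': [[487.019, 0.0, 326.708], [0.0, 487.019, 205.897], [0.0, 0.0, 1.0]], 'view': [[-0.006, -1.0, -0.02, 14.055], [-0.982, 0.01, -0.188, 551.674], [0.188, 0.019, -0.982, 934.101], [0.0, 0.0, 0.0, 1.0]]}
wrist {'intrinsics': [[357.636, 0.0, 323.696], [0.0, 357.636, 203.475], [0.0, 0.0, 1.0]], 'hand_eye': [[0.0, -0.958, -0.288, 78.444], [1.0, -0.0, 0.001, 0.074], [-0.001, -0.288, 0.958, -162.104], [0.0, 0.0, 0.0, 1.0]]}
```

View pics/top0.png

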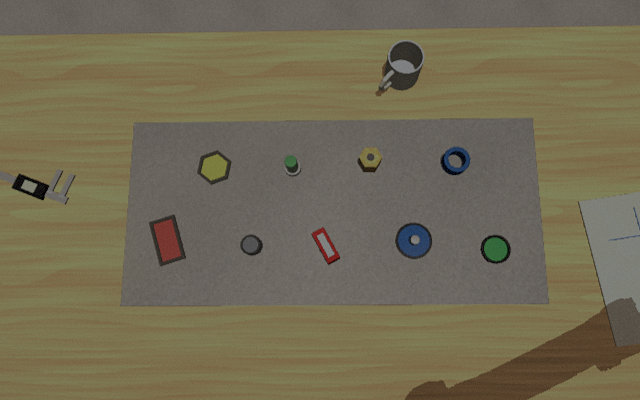

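View pics/scene0.png

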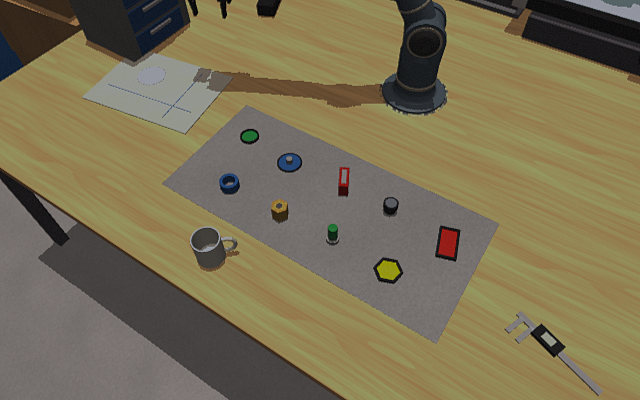

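The top view shows these features (pixels):
- Nests: red (167,240), yellow (214,167), blue plate (413,240), green (495,249).
- Gauges: plug (292,165), hex (370,159), ring (455,160), block (326,245).
- Loupe: (251,245).

The scene view shows the same set.

```bash
cat > h.py <<'E'
import cv2,numpy as np
from rig import r
from scipy.spatial.transform import Rotation as R
HSV={'red':[((0,120,60),(8,255,255)),((172,120,60),(180,255,255))],'yel':[((15,110,60),(32,255,255))],
     'blue':[((100,110,40),(125,255,255))],'grn':[((45,100,40),(85,255,255))]}
def mask(im,c):
    h=cv2.cvtColor(im,cv2.COLOR_RGB2HSV);m=0
    for a,b in HSV[c]: m=m|cv2.inRange(h,a,b)
    return m
def blobs(m,amin=25):
    cs,_=cv2.findContours(m,cv2.RETR_EXTERNAL,cv2.CHAIN_APPROX_NONE)
    return [c for c in cs if cv2.contourArea(c)>=amin]
def cen(c):
    M=cv2.moments(c);return np.array([M['m10']/M['m00'],M['m01']/M['m00']])
def fixed(n):
    c=r.get_calibration(n);return c['intrinsics'],c['view']
def wristview(s):
    c=r.get_calibration('wrist');T=np.eye(4);T[:3,:3]=R.from_rotvec(s['tool_rot']).as_matrix();T[:3,3]=s['ee_pos']
    return c['intrinsics'],np.linalg.inv(T@c['hand_eye'])
def ray(K,V,p):
    d=V[:3,:3].T@np.linalg.inv(K)@[p[0],p[1],1];o=-V[:3,:3].T@V[:3,3];return o,d/np.linalg.norm(d)
def plane(K,V,p,z):
    o,d=ray(K,V,p);return o+d*(z-o[2])/d[2]
def tri(views,ps):
    A=0;b=0;rs=[ray(*v,p) for v,p in zip(views,ps)]
    for o,d in rs:
        P=np.eye(3)-np.outer(d,d);A=A+P;b=b+P@o
    x=np.linalg.solve(A,b);return x,max(np.linalg.norm(np.cross(x-o,d)) for o,d in rs)
E
python3 - <<'E'
from h import *
for n in('top','scene'):
    im=cv2.cvtColor(cv2.imread(f'pics/{n}0.png'),cv2.COLOR_BGR2RGB)
    K,V=fixed(n)
    for c in HSV:
        for b in blobs(mask(im,c)):
            p=cen(b);X=plane(K,V,p,0)
            if cv2.contourArea(b)<2500 and 300<X[0]<1000: print(n,c,p.round(1),cv2.contourArea(b),X.round(0)[:2],cv2.boundingRect(b))
    x,y,w,h=(120,110,440,200) if n=='top' else (160,100,340,245)
    cv2.imwrite(f'pics/{n}c.png',cv2.resize(im[y:y+h,x:x+w,::-1],None,fx=1.8 if n=='top' else 2.3,fy=1.8 if n=='top' else 2.3,interpolation=2))
E
```

```text
top red [325.3 245.1] 433.5 [478.  14.] (312, 228, 28, 36)
top red [166.8 240. ] 693.5 [492. 350.] (154, 219, 27, 43)
top yel [213.7 166.8] 461.5 [651. 256.] (201, 154, 26, 27)
top yel [370.4 157.5] 297.5 [668. -85.] (360, 148, 22, 20)
top blue [413.5 240. ] 739.0 [ 487. -171.] (398, 225, 32, 31)
top blue [456.4 159.4] 479.0 [ 661. -271.] (444, 147, 26, 26)
top grn [495.3 248.8] 422.0 [ 467. -340.] (484, 237, 24, 25)
top grn [290.4 160.9] 63.5 [662.  89.] (285, 156, 11, 11)
scene red [447.5 242.4] 381.5 [489. 349.] (438, 228, 20, 29)
scene red [343.6 176.7] 161.0 [447.  -1.] (339, 167, 10, 20)
scene yel [325.  359.5] 225.5 [928. 246.] (294, 343, 73, 42)
scene yel [600.6 344. ] 49.5 [549. 761.] (572, 328, 68, 36)
scene yel [317.2 347.3] 334.0 [915. 216.] (272, 322, 100, 60)
scene yel [510.3 366.6] 2282.5 [713. 605.] (438, 316, 153, 84)
scene yel [260.7 327.7] 38.0 [949.  77.] (243, 316, 37, 24)
scene yel [567.3 335.2] 231.0 [570. 691.] (523, 311, 89, 49)
scene yel [490.2 314. ] 86.5 [618. 520.] (464, 298, 46, 29)
scene yel [579.3 296.2] 384.5 [455. 686.] (527, 270, 113, 53)
scene yel 
[... 399 characters left out ...]
7. -484.] (187, 118, 32, 22)
scene yel [74.6 68.6] 368.5 [  545. -1071.] (37, 50, 71, 35)
scene yel [63.4 50.7] 48.0 [  498. -1190.] (54, 46, 27, 12)
scene yel [77.5 48. ] 132.0 [  459. -1158.] (62, 39, 38, 19)
scene yel [96.7 47.5] 346.0 [  418. -1099.] (70, 32, 54, 32)
scene yel [74.7 22.1] 35.5 [  354. -1299.] (68, 16, 12, 11)
scene yel [22.5  4.7] 61.0 [  388. -1578.] (4, 0, 37, 13)
scene blue [228.5 182. ] 240.0 [ 647. -273.] (219, 173, 19, 21)
scene blue [289.1 161.9] 277.0 [ 487. -169.] (278, 154, 23, 17)
scene blue [ 7.6 59.3] 527.5 [  642. -1322.] (0, 31, 24, 50)
scene grn [332.5 227.7] 52.5 [616.  68.] (328, 224, 10, 8)
scene grn [249.2 135.5] 122.0 [ 466. -339.] (242, 130, 16, 12)
```

```bash
python3 - <<'E'
from h import *
I={n:cv2.cvtColor(cv2.imread(f'pics/{n}0.png'),cv2.COLOR_BGR2RGB) for n in('top','scene')}
F={n:fixed(n) for n in I}
seeds={'hexN':('yel',(214,167),(388,270)),'blkN':('red',(167,240),(447,242)),'ringN':('blue',(413,240),(289,162)),'plugN':('grn',(495,249),(249,135)),
'hex':('yel',(370,157),(279,206)),'blk':('red',(325,245),(343,177)),'ring':('blue',(456,159),(228,182)),'plug':('grn',(290,161),(332,228))}
for k,(c,a,b) in seeds.items():
    ps=[]
    for n,q in(('top',a),('scene',b)):
        m=mask(I[n],c);bb=min(blobs(m),key=lambda z:np.linalg.norm(cen(z)-q))
        reg=np.zeros_like(m);cv2.drawContours(reg,[bb],-1,255,-1)
        if k in('hex','blk','ring','plug'): # top face: bright half (Otsu) of the filled outline's coloured pixels
            v=cv2.cvtColor(I[n],cv2.COLOR_RGB2HSV)[...,2];t,_=cv2.threshold(v[(reg>0)&(m>0)].reshape(-1,1),0,255,cv2.THRESH_OTSU)
            top=(((reg>0)&(v>t))*255).astype(np.uint8); top=max(blobs(top,5),key=cv2.contourArea)
            hull=cv2.convexHull(top);p=cen(hull);area=cv2.contourArea(hull),t
        else: p=cen(cv2.convexHull(bb));area=cv2.contourArea(bb)
        ps.append(p)
    X,e=tri([F['top'],F['scene']],ps);print(k,X.round(1),'miss',round(e,1),np.round(ps,1).tolist(),area)
E
```

```text
hexN [649.5 255.9   4.3] miss 0.5 [[213.6, 166.8], [387.8, 269.7]] 313.0
blkN [490.9 349.3   3.3] miss 0.3 [[166.9, 240.0], [447.5, 242.3]] 381.5
ringN [ 486.9 -170.6   -1.1] miss 0.8 [[413.5, 240.0], [289.1, 161.9]] 277.0
plugN [ 466.6 -339.4    0.8] miss 0.8 [[495.3, 248.9], [249.2, 135.5]] 122.0
hex [656.8 -81.   40.1] miss 0.6 [[370.2, 157.0], [278.6, 205.3]] (152.0, 114.0)
blk [474.3  13.7  39.7] miss 0.3 [[325.2, 244.7], [343.5, 176.3]] (159.0, 113.0)
ring [ 655.1 -264.    23.5] miss 1.0 [[456.6, 158.9], [228.2, 180.3]] (200.5, 78.0)
plug [644.7  84.1  52.2] miss 0.6 [[290.7, 162.0], [332.3, 227.4]] (49.5, 73.0)
```

View pics/topc.png

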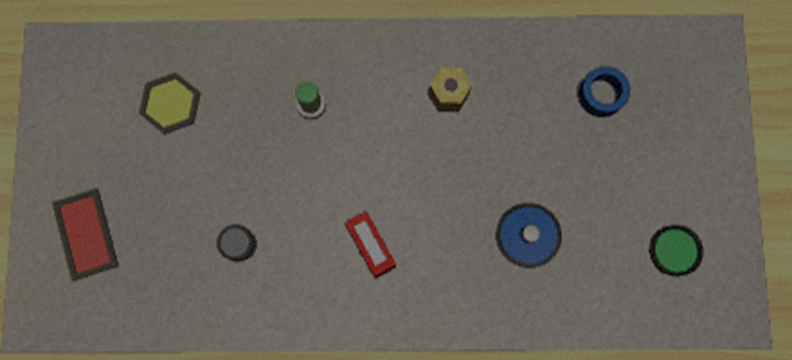

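Both views put the nest floors at z ≈ 0–4 mm and the gauge tops near 45, 45, 30 and 60 mm, so the bench top is at z ≈ 0. I'll do the ring first.

```bash
cat >> h.py <<'E'
def go(x,y,z,ydir=None):
    """print row (cm, rad) taking the tool to x,y,z; ydir = world angle (deg) wanted for tool y, mod 180"""
    s=r.state();M=R.from_rotvec(s['tool_rot']).as_matrix();d=M.T@(np.array([x,y,z])-s['ee_pos'])/10
    cur=np.degrees(np.arctan2(M[1,1],M[0,1]));t=0
    if ydir is not None: t=-((ydir-cur+90)%180-90)
    print('go',(x,y,z),'rows',d.round(2),'turn',round(np.radians(t),3),'| ydir now',round(cur,1),'q7',s['q'][6].round(2),'t',round(s['time_s'],2),'pos',s['ee_pos'].round(1),'tilt',round(np.degrees(np.arccos(-M[2,2])),2))
def snap(tag):
    s=r.state();im=r.grab_frame('wrist');cv2.imwrite(f'pics/w_{tag}.png',im[...,::-1]);np.savez(f'pics/w_{tag}.npz',rot=s['tool_rot'],pos=s['ee_pos'])
    return im,wristview(s)
def load(tag):
    z=np.load(f'pics/w_{tag}.npz');return cv2.imread(f'pics/w_{tag}.png')[...,::-1].copy(),wristview({'tool_rot':z['rot'],'ee_pos':z['pos']})
E
python3 -c "
from h import *
go(655,-264,200)"
```

```text
go (655, -264, 200) rows [ 49.76 -17.34   2.2 ] turn 0.0 | ydir now -66.7 q7 -0.08 t 0.15 pos [ 266.3 -619.8  221.7] tilt 0.08
```

```bash
python3 -m handwheel '[[[5,-1.7,0,0,8.7],[10,-3.5,0,0,8.7],[15,-5,0.5,0,8.7],[20,-7,0.5,0,8.7],[24,-8.5,1,0,8.7],[28,-10,1,0,8.7],[32,-11.5,1.5,0,8.7],[36,-12.5,1.5,0,8.7],[39,-13.5,2,0,8.7],[41,-14.3,2,0,8.7]]]' 20
python3 - <<'E'
from h import *
im,V=snap('a')
for b in blobs(mask(im,'blue')): print(cen(b),cv2.contourArea(b),plane(*V,cen(b),15).round(1))
go(655,-264,200)
E
```

```text
time_s: 0.98
ee_pos: [574.3, -337.8, 203.1]
tool_rot: [-3.077, -0.633, 0.001]
contact_force: [-0.2, -1.1, -0.4]
gripper_width: 87.1
grasp_force: 0.0
[142.53510532 189.05315948] 2991.0 [ 491.4 -174.5   15. ]
[281.86545898  66.76741353] 3146.5 [ 654.8 -261.7   15. ]
go (655, -264, 200) rows [ 9.21 -2.81  0.35] turn 0.0 | ydir now -66.0 q7 -0.76 t 1.03 pos [ 582.2 -327.2  202.6] tilt 0.53
```

View pics/w_a.png

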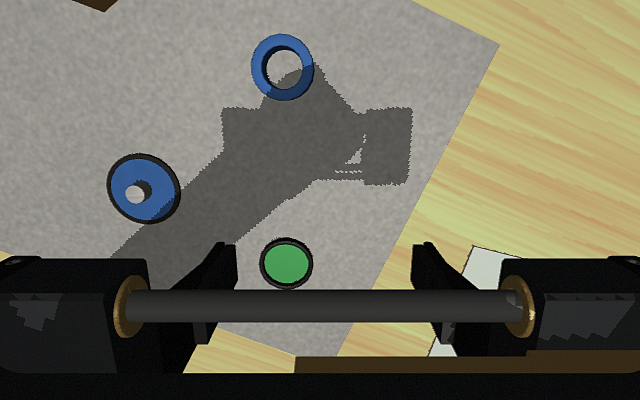

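The wrist view shows the ring at (282,67), the ring plate at (143,188) and the plug nest at (286,263). The arm was still moving when this was taken, so I'll take a settled second view closer in.

```bash
python3 -m handwheel '[[[3,-1.2,1,0,8.7],[5,-2.5,2,0,8.7],[5,-2.5,3,0,8.7],[5,-2.5,3,0,8.7],[5,-2.5,3,0,8.7],[5,-2.5,3,0,8.7],[5,-2.5,3,0,8.7],[5,-2.5,3,0,8.7],[5,-2.5,3,0,8.7],[5,-2.5,3,0,8.7]]]'
cat >> h.py <<'E'
def bright(im,m,b):
    """hull of the bright (top-face) part of a coloured blob, by Otsu on value"""
    reg=np.zeros_like(m);cv2.drawContours(reg,[b],-1,255,-1)
    v=cv2.cvtColor(im,cv2.COLOR_RGB2HSV)[...,2];t,_=cv2.threshold(v[(reg>0)&(m>0)].reshape(-1,1),0,255,cv2.THRESH_OTSU)
    return cv2.convexHull(max(blobs((((reg>0)&(m>0)&(v>t))*255).astype(np.uint8),5),key=cv2.contourArea))
E
python3 - <<'E'
from h import *
im,V=snap('b');ia,Va=load('a')
for i,v in((ia,Va),(im,V)):
    print('--')
    for c,z in(('blue',15),('grn',4)):
        m=mask(i,c)
        for b in blobs(m,200):
            h=cv2.convexHull(b);print(c,cen(h).round(1),cv2.contourArea(h),plane(*v,cen(h),z).round(1),plane(*v,cen(h),4).round(1),cv2.boundingRect(b))
go(655,-264,200)
E
```

```text
time_s: 1.87
ee_pos: [609.2, -297.2, 174.0]
tool_rot: [3.077, 0.632, 0.001]
contact_force: [0.2, 0.2, 0.8]
gripper_width: 86.6
grasp_force: 0.0
--
blue [142.5 189. ] 3024.5 [ 491.4 -174.5   15. ] [ 486.5 -170.3    4. ] (111, 159, 64, 61)
blue [281.8  66.8] 3206.0 [ 654.8 -261.7   15. ] [ 655.  -260.3    4. ] (251, 34, 63, 67)
grn [285.9 263.2] 1338.0 [ 466.3 -338.8    4. ] [ 466.3 -338.8    4. ] (264, 244, 45, 39)
--
blue [158.9 242.9] 3106.0 [ 493.2 -173.5   15. ] [ 486.7 -170.4    4. ] (126, 213, 67, 61)
blue [307.6 125.1] 3354.5 [ 653.3 -263.3   15. ] [ 652.4 -263.1    4. ] (276, 92, 65, 67)
grn [306.9 327.6] 435.0 [ 453.6 -344.5    4. ] [ 453.6 -344.5    4. ] (285, 322, 44, 14)
go (655, -264, 200) rows [ 5.5  -1.23 -2.6 ] turn 0.0 | ydir now -66.8 q7 -0.85 t 1.92 pos [ 609.3 -297.   173.9] tilt 0.03
```

View pics/w_b.png

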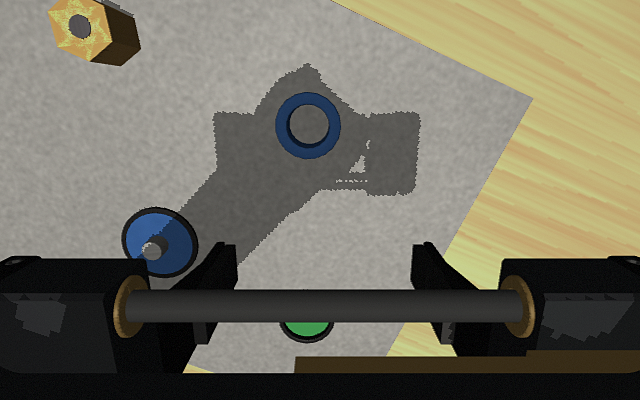

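The settled view has the ring at (308,125), the plate at (159,243) and the hex top at (80,27). The ring is at (654,-264) and its plate at (487,-170.5), which agrees with the fixed cameras. I'll grasp it now.

```bash
python3 -m handwheel '[[[3,-0.6,2,0,8.7],[5.4,-1.2,5,0,8.7],[5.4,-1.2,8,0,8.7],[5.4,-1.2,11,0,8.7],[5.4,-1.2,14,0,8.7],[5.4,-1.2,15.5,0,8.7],[5.4,-1.2,16.8,0,8.7],[5.4,-1.2,16.8,0,8.7],[5.4,-1.2,16.8,0,5],[5.4,-1.2,16.8,0,4]]]' 25
python3 -m handwheel '[[[0,0,0,0,4],[0,0,0,0,4],[0,0,0,0,4],[0,0,0,0,4],[0,0,-1,0,4],[0,0,-2,0,4],[0,0,-3,0,4],[0,0,-5,0,4],[0,0,-7,0,4],[0,0,-7,0,4]]]' 25
python3 -c "
from h import *
go(487,-170.5,75)
go(487,-170.5,11)"
```

```text
time_s: 2.75
ee_pos: [655.7, -264.8, 7.6]
tool_rot: [3.075, 0.632, 0.005]
contact_force: [0.3, 0.6, -0.3]
gripper_width: 80.2
grasp_force: 0.0
time_s: 3.58
ee_pos: [657.6, -265.4, 81.2]
tool_rot: [3.072, 0.632, 0.013]
contact_force: [1.6, -0.6, -2.2]
gripper_width: 54.7
grasp_force: 24.9
go (487, -170.5, 75) rows [-11.93 -15.45   0.44] turn 0.0 | ydir now -66.8 q7 -0.93 t 3.58 pos [ 657.6 -265.4   81.2] tilt 0.55
go (487, -170.5, 11) rows [-11.98 -15.49   6.84] turn 0.0 | ydir now -66.8 q7 -0.93 t 3.58 pos [ 657.6 -265.4   81.2] tilt 0.55
```

```bash
python3 -m handwheel '[[[-2,-2.6,0,0,4],[-4,-5.2,0,0,4],[-6,-7.8,0,0,4],[-8,-10.4,0,0,4],[-10,-13,0,0,4],[-12,-15.5,0.5,0,4],[-12,-15.5,2,0,4],[-12,-15.5,2,0,4],[-12,-15.5,2,0,4],[-12,-15.5,2,0,4]]]'
python3 - <<'E'
from h import *
go(487,-170.5,10.5)
im,V=snap('c')
for b in blobs(mask(im,'blue')): print(cen(cv2.convexHull(b)).round(1),cv2.contourArea(b),plane(*V,cen(b),4).round(1))
E
```

```text
time_s: 4.42
ee_pos: [484.5, -169.9, 56.2]
tool_rot: [3.076, 0.632, 0.003]
contact_force: [-0.6, -0.3, -3.6]
gripper_width: 54.4
grasp_force: 24.9
go (487, -170.5, 10.5) rows [0.2  0.15 4.57] turn 0.0 | ydir now -66.8 q7 -1.03 t 4.42 pos [ 484.5 -169.9   56.2] tilt 0.14
[323.5 328.2] 876.0 [ 413.9 -200.4    4. ]
[324.4 237.7] 10365.5 [ 479.4 -173.     4. ]
```

View pics/w_c.png

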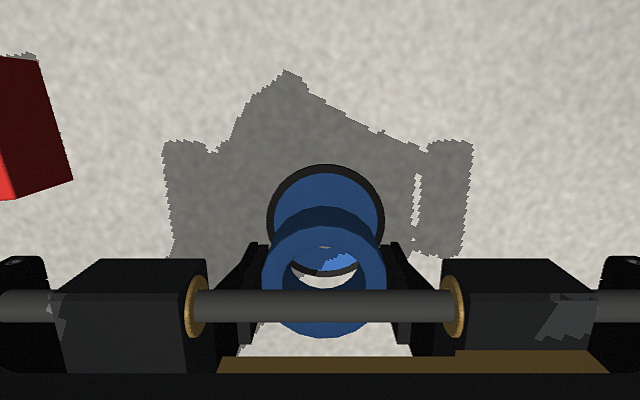

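The ring (centre column 326) is square over the plate (centre column 326). I'll lower and release it.

```bash
python3 -m handwheel '[[[0.1,0.1,1.5,0,4],[0.1,0.1,3,0,4],[0.1,0.1,3.9,0,4],[0.1,0.1,4.5,0,4],[0.1,0.1,4.5,0,4],[0.1,0.1,4.5,0,4],[0.1,0.1,4.5,0,8.7],[0.1,0.1,4.5,0,8.7],[0.1,0.1,4.5,0,8.7],[0.1,0.1,4.5,0,8.7]]]'
python3 -m handwheel '[[[0,0,-2,0,8.7],[0,0,-5,0,8.7],[0,0,-9,0,8.7],[0,0,-13,0,8.7],[0,0,-16,0,8.7],[0,0,-18,0,8.7],[0,0,-18,0,8.7],[0,0,-18,0,8.7],[0,0,-18,0,8.7],[0,0,-18,0,8.7]]]'
python3 - <<'E'
from h import *
im,V=snap('d')
m=mask(im,'blue')
for b in blobs(m): h=cv2.convexHull(b);print(cen(h).round(1),cv2.contourArea(h),plane(*V,cen(h),34).round(1))
go(645,84,180)
E
```

```text
time_s: 5.3
ee_pos: [484.6, -169.9, 11.1]
tool_rot: [3.076, 0.633, 0.002]
contact_force: [0.2, 0.7, 0.3]
gripper_width: 73.6
grasp_force: 0.0
time_s: 6.13
ee_pos: [483.0, -169.5, 189.1]
tool_rot: [-3.076, -0.633, 0.004]
contact_force: [-0.0, -0.5, -0.7]
gripper_width: 87.2
grasp_force: 0.0
[325.8 177.1] 3626.0 [ 490.8 -168.2   34. ]
go (645, 84, 180) rows [ 24.88 -16.89   0.88] turn 0.0 | ydir now -66.7 q7 -0.97 t 6.18 pos [ 483.1 -169.4  189. ] tilt 0.18
```

The ring is placed: released at (485,-170) against a nest at (487,-170.5). Next is the plug.

```bash
python3 -m handwheel '[[[3,-2.5,0,0,8.7],[6,-5,0,0,8.7],[9,-7.5,0,0,8.7],[12,-10.5,0,0,8.7],[15,-13,0,0,8.7],[18,-16,0,0,8.7],[19,-16.9,0,0,8.7],[19,-16.9,0,0,8.7],[19,-16.9,0,0,8.7],[19,-16.9,0,0,8.7]]]'
python3 - <<'E'
from h import *
im,V=snap('e')
for c in('grn','yel','red'):
  m=mask(im,c)
  for b in blobs(m,100):
    h=bright(im,m,b);print(c,cen(h).round(1),cv2.contourArea(h),cv2.boundingRect(b),plane(*V,cen(h),60).round(1),plane(*V,cen(h),45).round(1))
go(645,84,180)
E
```

```text
time_s: 7.02
ee_pos: [591.2, 58.5, 189.5]
tool_rot: [3.077, 0.63, -0.004]
contact_force: [-0.6, -0.7, -0.8]
gripper_width: 87.3
grasp_force: 0.0
grn [320.3 120.1] 708.0 (306, 104, 31, 33) [645.2  84.1  60. ] [644.2  83.8  45. ]
yel [262.7 366.8] 155.5 (242, 359, 44, 14) [403.7  43.6  60. ] [390.3  41.2  45. ]
yel [528.2 312.2] 389.5 (515, 279, 21, 59) [ 559.8 -164.1   60. ] [ 554.4 -177.1   45. ]
yel [117.6 317. ] 244.0 (113, 279, 18, 59) [403.6 189.   60. ] [390.2 194.2  45. ]
yel [497.9 182.6] 1860.5 (474, 156, 49, 53) [656.6 -72.5  60. ] [656.2 -80.9  45. ]
yel [144.3  34.4] 3252.5 (111, 1, 68, 68) [651.  228.9  60. ] [650.4 236.1  45. ]
yel [612.8   9.5] 339.0 (584, 0, 44, 29) [802.  -81.8  60. ] [809.1 -90.6  45. ]
red [330.1 332.2] 147.5 (307, 322, 29, 21) [466.7  -1.7  60. ] [456.6  -6.4  45. ]
red [316.4 284.3] 202.5 (302, 280, 29, 10) [508.9  30.2  60. ] [500.9  27.2  45. ]
red [ 13.4 159.3] 2171.5 (0, 113, 34, 87) [517.5 303.3  60. ] [509.9 314.3  45. ]
go (645, 84, 180) rows [ 5.95 -0.28  0.97] turn 0.0 | ydir now -66.9 q7 -1.46 t 7.07 pos [591.4  58.1 189.8] tilt 0.13
```

View pics/w_e.png

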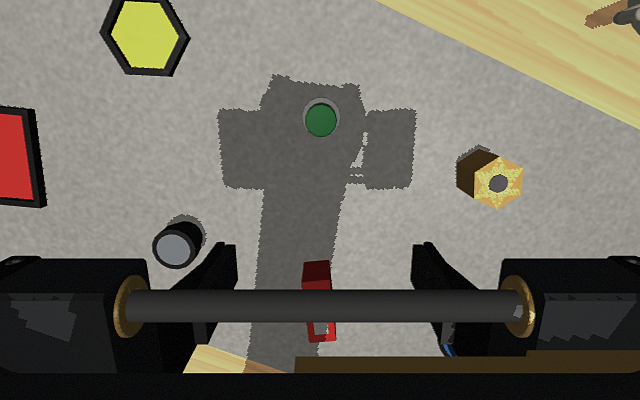

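The wrist view shows the plug top at (320,120), the hex top at (498,183), the hex nest at (144,34) and the loupe at (175,248). The plug's handle is at (645,84), which agrees with the fixed cameras.

```bash
python3 -m handwheel '[[[3,-0.1,0,0,8.7],[6,-0.3,3,0,8.7],[6,-0.3,6.5,0,8.7],[6,-0.3,10,0,8.7],[6,-0.3,13,0,8.7],[6,-0.3,15,0,8.7],[6,-0.3,16.3,0,8.7],[6,-0.3,16.3,0,5],[6,-0.3,16.3,0,1.5],[6,-0.3,16.3,0,1.5]]]' 20
python3 -m handwheel '[[[0,0,0,0,1.5],[0,0,0,0,1.5],[0,0,0,0,1.5],[0,0,0,0,1.5],[0,0,0,0,1.5],[0,0,0,0,1.5],[0,0,-1,0,1.5],[0,0,-3,0,1.5],[0,0,-6,0,1.5],[0,0,-8,0,1.5]]]' 20
python3 - <<'E'
from h import *
go(466.5,-339,110)
im,V=load('e')
m=mask(im,'yel')
for q,z in(((498,183),45),((144,34),4)):
    b=min(blobs(m,100),key=lambda b:np.linalg.norm(cen(b)-q));h=bright(im,m,b) if z==45 else cv2.convexHull(b)
    P=np.array([plane(*V,p[0],z)[:2] for p in h]).astype(np.float32)
    c=P.mean(0);H=cv2.convexHull(P);a=cv2.approxPolyDP(H,6,True)[:,0]
    print('centre',cen(H),'area',cv2.contourArea(H),'ngon',len(a)); 
    d=np.roll(a,-1,0)-a;print('edges deg mod60',np.degrees(np.arctan2(d[:,1],d[:,0]))%60,'len',np.hypot(*d.T))
E
```

```text
time_s: 7.9
ee_pos: [647.3, 86.6, 29.3]
tool_rot: [3.077, 0.632, 0.005]
contact_force: [0.6, -0.3, -0.3]
gripper_width: 74.3
grasp_force: 0.0
time_s: 8.73
ee_pos: [646.3, 87.2, 109.7]
tool_rot: [-3.077, -0.633, -0.002]
contact_force: [0.7, 0.5, -2.5]
gripper_width: 25.4
grasp_force: 20.0
go (466.5, -339, 110) rows [-33.35  32.06  -0.06] turn 0.0 | ydir now -66.7 q7 -1.52 t 8.73 pos [646.3  87.2 109.7] tilt 0.06
centre [655.788182  -81.0259829] area 1482.1981688585365 ngon 6
edges deg mod60 [28.246933 26.056839 30.75975  29.514162 25.777481 16.316513] len [21.33033  24.51655  24.589434 22.000729 15.459659 29.404234]
centre [648.00017706 255.28283364] area 2427.424635290634 ngon 6
edges deg mod60 [53.631027 51.6521   49.764854 51.53986  51.700047 51.59939 ] len [32.79383  27.451492 28.885872 32.238255 29.760454 28.46154 ]
```

```bash
python3 -m handwheel '[[[-2,2,0,0,1.5],[-4.5,4.3,0,0,1.5],[-7,6.7,0,0,1.5],[-9.5,9,0,0,1.5],[-12,11.5,0,0,1.5],[-14.5,14,0,0,1.5],[-17,16.3,0,0,1.5],[-19.5,18.7,0,0,1.5],[-22,21,0,0,1.5],[-24,23,0,0,1.5]]]'
python3 -m handwheel '[[[-2,2,0,0,1.5],[-4.5,4.5,0,0,1.5],[-7,6.8,0,0,1.5],[-9,8.7,0,0,1.5],[-9.3,9.1,0,0,1.5],[-9.3,9.1,1,0,1.5],[-9.3,9.1,3,0,1.5],[-9.3,9.1,4,0,1.5],[-9.3,9.1,4,0,1.5],[-9.3,9.1,4,0,1.5]]]'
python3 - <<'E'
from h import *
go(466.5,-339,32)
im,V=snap('f')
E
```

```text
time_s: 9.57
ee_pos: [514.3, -221.6, 107.9]
tool_rot: [3.077, 0.63, -0.002]
contact_force: [0.0, -0.7, -2.8]
gripper_width: 25.8
grasp_force: 20.0
time_s: 10.4
ee_pos: [466.9, -337.6, 66.8]
tool_rot: [-3.074, -0.636, 0.002]
contact_force: [0.3, 0.3, -2.3]
gripper_width: 25.6
grasp_force: 20.0
go (466.5, -339, 32) rows [-0.09  0.12  3.48] turn 0.0 | ydir now -66.6 q7 -0.74 t 10.4 pos [ 466.9 -337.6   66.8] tilt 0.13
```

View pics/w_f.png

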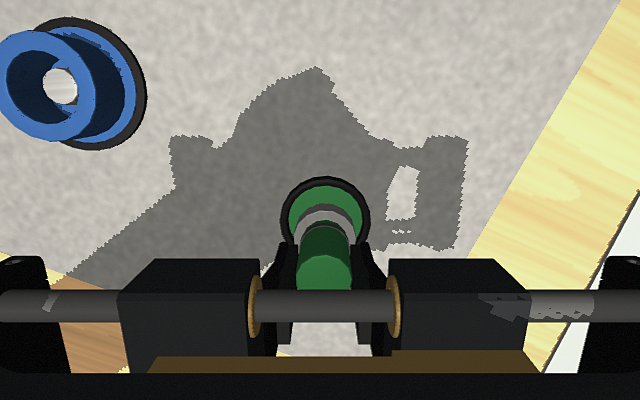

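The ring sits over its post at (60,85), and the plug's foot (326,215) is centred over the green nest (325,210). I'll lower and release the plug.

```bash
python3 -m handwheel '[[[0,0.1,1,0,1.5],[0,0.1,2,0,1.5],[0,0.1,3,0,1.5],[0,0.1,3.5,0,1.5],[0,0.1,3.5,0,1.5],[0,0.1,3.5,0,1.5],[0,0.1,3.5,0,6],[0,0.1,3.5,0,6],[0,0.1,3.5,0,6],[0,0.1,3.5,0,6]]]'
python3 -m handwheel '[[[0,0,-2,0,6],[0,0,-5,0,6],[0,0,-9,0,6],[0,0,-13,0,6],[0,0,-15,0,8.7],[0,0,-15,0,8.7],[0,0,-15,0,8.7],[0,0,-15,0,8.7],[0,0,-15,0,8.7],[0,0,-15,0,8.7]]]'
python3 - <<'E'
from h import *
im,V=snap('g')
for c in('grn',):
  m=mask(im,c)
  for b in blobs(m,100): print(cen(b).round(1),cv2.contourArea(b),cv2.boundingRect(b),plane(*V,cen(b),64).round(1))
go(656,-81,150,-62)
E
```

```text
time_s: 11.28
ee_pos: [466.8, -340.2, 32.0]
tool_rot: [-3.077, -0.633, 0.001]
contact_force: [0.3, 0.3, -0.2]
gripper_width: 44.8
grasp_force: 0.0
time_s: 12.12
ee_pos: [466.2, -339.8, 180.7]
tool_rot: [-3.075, -0.633, 0.004]
contact_force: [-0.4, 0.9, -0.9]
gripper_width: 85.0
grasp_force: 0.0
[323.5 180.5] 2030.5 (298, 155, 52, 54) [ 478.5 -334.2   64. ]
go (656, -81, 150) rows [ 27.64 -16.29   3.1 ] turn -0.083 | ydir now -66.7 q7 -0.7 t 12.17 pos [ 466.4 -339.8  181. ] tilt 0.17
```

View pics/w_g.png

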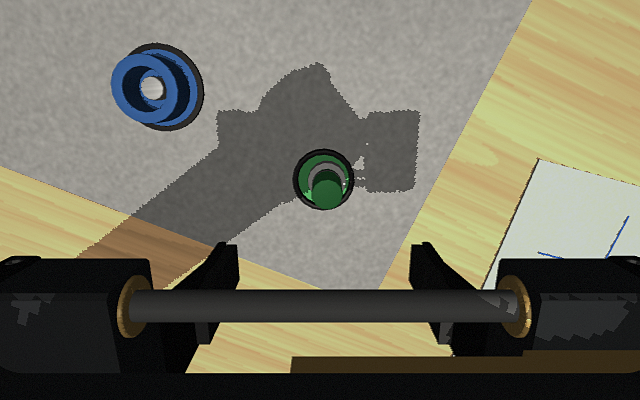

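The plug stands in the green nest at (325,180) and the ring is on its plate at (150,88). Now the hex.

```bash
python3 -m handwheel '[[[3,-2.3,0,0,8.7],[6.5,-4.7,0,0,8.7],[10,-7.2,0,0,8.7],[13.5,-9.7,0,-0.08,8.7],[17,-12.2,1,-0.08,8.7],[20.5,-15,1,-0.08,8.7],[22,-16.2,1,-0.08,8.7],[22,-16.2,1,-0.08,8.7],[22,-16.2,1,-0.08,8.7],[22,-16.2,1,-0.08,8.7]]]'
python3 - <<'E'
from h import *
im,V=snap('h')
m=mask(im,'yel')
for b in blobs(m,1000):
    h=bright(im,m,b);P=np.array([plane(*V,p[0],45)[:2] for p in h]).astype(np.float32);H=cv2.convexHull(P)
    a=cv2.approxPolyDP(H,5,True)[:,0];d=np.roll(a,-1,0)-a
    if 1000<cv2.contourArea(H)<2500: print(cen(h).round(1),cen(H).round(1),cv2.contourArea(H),(np.degrees(np.arctan2(d[:,1],d[:,0]))%60).round(1),np.hypot(*d.T).round(1))
go(656,-81,16,-62)
E
```

```text
time_s: 13.0
ee_pos: [604.7, -105.4, 171.7]
tool_rot: [3.049, 0.755, -0.003]
contact_force: [-0.5, -0.2, -1.0]
gripper_width: 86.8
grasp_force: 0.0
[325.6 123.2] [656.  -80.3] 1420.2676397528267 [28.3 28.6 29.5 36.6 29.1 27.4] [23.5 24.  23.7 25.5 19.3 23.6]
go (656, -81, 16) rows [ 5.76  0.15 15.58] turn -0.005 | ydir now -62.3 q7 -1.12 t 13.05 pos [ 604.5 -106.4  171.9] tilt 0.1
```

View pics/w_h.png

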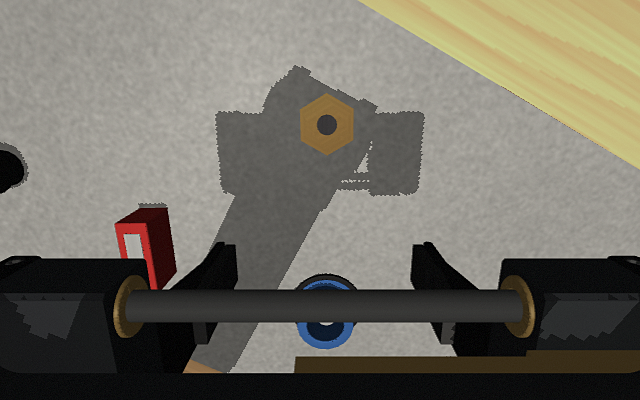

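The hex top is at (326,123), and its flats are square to the finger line. I'll grasp it.

```bash
python3 -m handwheel '[[[3,0.1,0,0,8.7],[5.8,0.1,3,0,8.7],[5.8,0.1,6.5,0,8.7],[5.8,0.1,10,0,8.7],[5.8,0.1,13,0,8.7],[5.8,0.1,15,0,8.7],[5.8,0.1,15.5,0,8.7],[5.8,0.1,15.5,0,5],[5.8,0.1,15.5,0,3],[5.8,0.1,15.5,0,3]]]' 35
python3 -m handwheel '[[[0,0,0,0,3],[0,0,0,0,3],[0,0,0,0,3],[0,0,0,0,3],[0,0,-0.5,0,3],[0,0,-2,0,3],[0,0,-4,0,3],[0,0,-6,0,3],[0,0,-8,0,3],[0,0,-8,0,3]]]' 35
python3 - <<'E'
from h import *
go(649,255.6,95,-62+23.6)
E
```

```text
time_s: 13.88
ee_pos: [658.5, -79.1, 19.7]
tool_rot: [3.048, 0.754, 0.005]
contact_force: [-0.5, 1.0, -0.3]
gripper_width: 74.7
grasp_force: 0.0
time_s: 14.72
ee_pos: [659.1, -78.3, 101.0]
tool_rot: [3.048, 0.755, 0.009]
contact_force: [1.7, -0.2, -4.6]
gripper_width: 41.9
grasp_force: 34.7
go (649, 255.6, 95) rows [ 14.7  -30.     0.59] turn -0.415 | ydir now -62.2 q7 -1.2 t 14.72 pos [659.1 -78.3 101. ] tilt 0.34
```

```bash
python3 -m handwheel '[[[1.2,-2.5,0,0,3],[2.7,-5.5,0,-0.06,3],[4.2,-8.5,0,-0.12,3],[5.7,-11.5,0,-0.18,3],[7.2,-14.5,0,-0.24,3],[8.7,-17.5,0,-0.3,3],[10.2,-20.5,0,-0.36,3],[11.6,-23.5,0,-0.41,3],[13,-26.5,0,-0.41,3],[14,-28.5,0,-0.41,3]]]'
python3 -m handwheel '[[[0.5,-1,0,0,3],[0.5,-1,0,0,3],[0.5,-1,0,0,3],[0.5,-1,0,0,3],[0.5,-1,0,0,3],[0.5,-1,0,0,3],[0.5,-1,0,0,3],[0.5,-1,0,0,3],[0.5,-1,0,0,3],[0.5,-1,0,0,3]]]'
python3 - <<'E'
from h import *
go(649,255.6,21,-38.4)
im,V=snap('i')
E
```

```text
time_s: 15.55
ee_pos: [645.1, 243.2, 95.3]
tool_rot: [-2.826, -1.365, 0.004]
contact_force: [-0.1, 1.4, -5.9]
gripper_width: 41.5
grasp_force: 34.7
time_s: 16.38
ee_pos: [643.2, 249.0, 97.7]
tool_rot: [2.832, 1.36, 0.0]
contact_force: [1.0, -0.4, -5.6]
gripper_width: 41.8
grasp_force: 34.7
go (649, 255.6, 21) rows [0.88 0.04 7.67] turn -0.005 | ydir now -38.7 q7 -1.34 t 16.38 pos [643.2 249.   97.7] tilt 0.01
```

View pics/w_i.png

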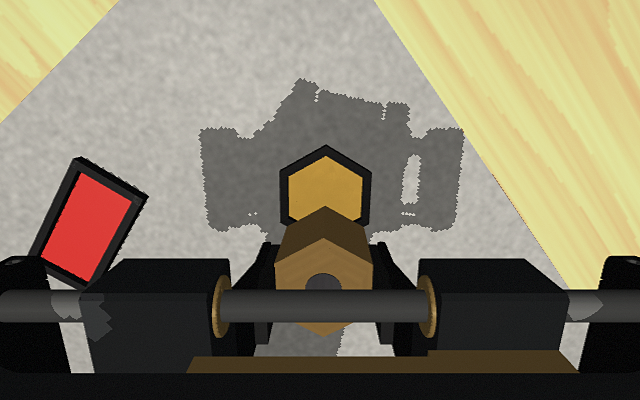

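The hex is lined up with its nest: both centre on column 325 and the flats are parallel. I'll move 9 mm ahead and lower.

```bash
python3 -m handwheel '[[[0.9,0,1,0,3],[0.9,0,3,0,3],[0.9,0,5,0,3],[0.9,0,6.3,0,3],[0.9,0,7.2,0,3],[0.9,0,7.6,0,3],[0.9,0,7.6,0,3],[0.9,0,7.6,0,6.5],[0.9,0,7.6,0,6.5],[0.9,0,7.6,0,6.5]]]'
python3 -m handwheel '[[[0.9,0,0,0,6.5],[0,0,-1,0,6.5],[0,0,-4,0,6.5],[0,0,-8,0,6.5],[0,0,-12,0,6.5],[0,0,-16,0,6.5],[0,0,-16,0,8.7],[0,0,-16,0,8.7],[0,0,-16,0,8.7],[0,0,-16,0,8.7]]]'
python3 - <<'E'
from h import *
im,V=snap('j')
m=mask(im,'red')
for b in blobs(m,300):
    P=np.array([plane(*V,p[0],4)[:2] for p in b]).astype(np.float32);print('red',cen(b).round(1),cv2.minAreaRect(P))
i2,V2=load('i');b=max(blobs(mask(i2,'red')),key=cv2.contourArea)
P=np.array([plane(*V2,p[0],4)[:2] for p in b]).astype(np.float32);print('red i',cv2.minAreaRect(P))
go(475,14,180)
E
```

```text
time_s: 17.27
ee_pos: [650.1, 257.1, 22.8]
tool_rot: [-2.832, -1.361, -0.005]
contact_force: [-0.1, 0.6, 0.1]
gripper_width: 54.7
grasp_force: 0.0
time_s: 18.1
ee_pos: [647.9, 255.5, 180.0]
tool_rot: [2.831, 1.36, -0.005]
contact_force: [0.2, 0.1, -0.6]
gripper_width: 82.8
grasp_force: 0.0
red [141.1 205.2] ((489.2943420410156, 347.8119201660156), (81.77134704589844, 41.35020065307617), 17.539674758911133)
red i ((488.7807312011719, 348.0343322753906), (81.05195617675781, 40.70445251464844), 17.466150283813477)
go (475, 14, 180) rows [-29.65   1.6    0.05] turn 0.0 | ydir now -38.7 q7 -1.31 t 18.15 pos [647.8 255.5 179.6] tilt 0.2
```

View pics/w_j.png

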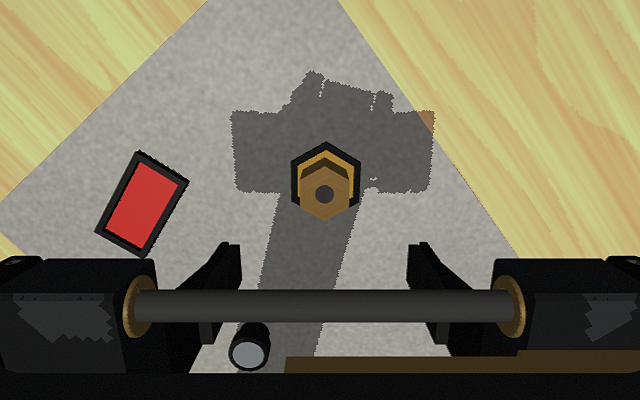

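The hex is seated in its nest at (325,195). The block nest is at (490,348), its measured size 82×41 mm matches the text, and its long axis is at 17.5°. Next I go over the block.

```bash
python3 -m handwheel '[[[-2,0,0,0,8.7],[-5.5,0.3,0,0.06,8.7],[-9,0.5,0,0.12,8.7],[-12.5,0.7,0,0.18,8.7],[-16,0.9,0,0.24,8.7],[-19.5,1.1,0,0.3,8.7],[-23,1.3,0,0.36,8.7],[-26.5,1.5,0,0.42,8.7],[-29.2,1.6,0,0.44,8.7],[-29.6,1.6,0,0.44,8.7]]]'
python3 -m handwheel '[[[0,0,0,0,8.7],[0,0,0,0,8.7],[0,0,0,0,8.7],[0,0,0,0,8.7],[0,0,0,0,8.7],[0,0,0,0,8.7],[0,0,0,0,8.7],[0,0,0,0,8.7],[0,0,0,0,8.7],[0,0,0,0,8.7]]]'
python3 - <<'E'
from h import *
im,V=snap('k')
m=mask(im,'red')
for b in blobs(m,300):
    h=bright(im,m,b);P=np.array([plane(*V,p[0],45)[:2] for p in h]).astype(np.float32);print('red',cen(h).round(1),cv2.minAreaRect(P))
    P=np.array([plane(*V,p[0],45)[:2] for p in b]).astype(np.float32);print('all',cen(b).round(1),cv2.minAreaRect(P))
go(475,14,16)
E
```

```text
time_s: 18.98
ee_pos: [472.3, 10.1, 180.0]
tool_rot: [3.061, 0.699, -0.009]
contact_force: [0.3, 0.3, -0.8]
gripper_width: 87.1
grasp_force: 0.0
time_s: 19.82
ee_pos: [476.3, 15.1, 181.6]
tool_rot: [3.06, 0.71, 0.0]
contact_force: [-0.4, 0.1, 0.0]
gripper_width: 86.9
grasp_force: 0.0
red [338.1 227.3] ((452.0888977050781, -11.1856689453125), (7.5746283531188965, 3.568193197250366), 26.689603805541992)
all [324.  192.7] ((473.7342834472656, 13.180133819580078), (69.26426696777344, 27.44033432006836), 28.86394500732422)
go (475, 14, 16) rows [-0.16  0.04 16.56] turn 0.0 | ydir now -63.9 q7 -1.33 t 19.87 pos [476.2  15.1 181.6] tilt 0.01
```

View pics/w_k.png

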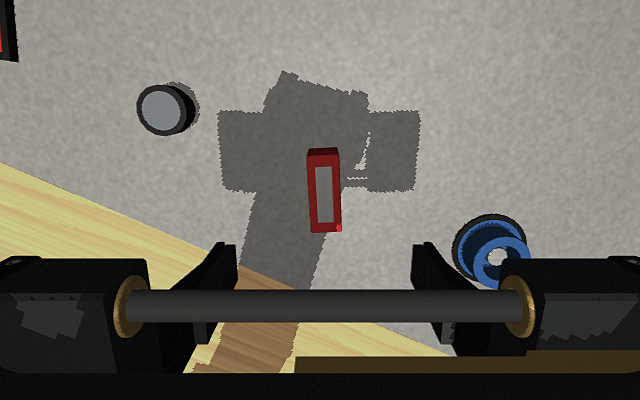

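The block's top is at (324,193), its stripe centre at (323,195), and the loupe at (163,109). The block measures 69×27 mm at angle 28.9°, with its centre near (473,13).

```bash
python3 -m handwheel '[[[-0.4,0,1,-0.05,8.7],[-0.4,0,4,-0.05,8.7],[-0.4,0,8,-0.05,8.7],[-0.4,0,12,-0.05,8.7],[-0.4,0,15,-0.05,8.7],[-0.4,0,16.5,-0.05,8.7],[-0.4,0,16.5,-0.05,6],[-0.4,0,16.5,-0.05,3],[-0.4,0,16.5,-0.05,1.5],[-0.4,0,16.5,-0.05,1.5]]]' 30
python3 -m handwheel '[[[0,0,0,0,1.5],[0,0,0,0,1.5],[0,0,0,0,1.5],[0,0,0,0,1.5],[0,0,0,0,1.5],[0,0,-1,0,1.5],[0,0,-3,0,1.5],[0,0,-6,0,1.5],[0,0,-9,0,1.5],[0,0,-9.5,0,1.5]]]' 30
python3 - <<'E'
from h import *
go(490,348.3,110,17.5-90)
E
```

```text
time_s: 20.7
ee_pos: [474.1, 13.4, 18.1]
tool_rot: [3.041, 0.786, 0.005]
contact_force: [-0.1, -0.2, 0.9]
gripper_width: 67.8
grasp_force: 0.0
time_s: 21.53
ee_pos: [475.2, 13.7, 115.9]
tool_rot: [3.04, 0.786, 0.012]
contact_force: [0.4, 0.6, -3.4]
gripper_width: 27.6
grasp_force: 30.0
go (490, 348.3, 110) rows [ 17.5  -28.55   0.61] turn 0.2 | ydir now -61.0 q7 -1.33 t 21.53 pos [475.2  13.7 115.9] tilt 0.44
```

```bash
python3 -m handwheel '[[[1.3,-2.2,0,0,1.5],[3,-5,0,0.03,1.5],[5,-8,0,0.06,1.5],[7,-11.3,0,0.09,1.5],[9,-14.6,0,0.12,1.5],[11,-18,0,0.15,1.5],[13,-21.2,0,0.18,1.5],[15,-24.5,0,0.2,1.5],[16.5,-27,0,0.2,1.5],[17.2,-28.3,0,0.2,1.5]]]'
python3 -m handwheel '[[[0,0,1,0,1.5],[0,0,2,0,1.5],[0,0,3,0,1.5],[0,0,3,0,1.5],[0,0,3,0,1.5],[0,0,3,0,1.5],[0,0,3,0,1.5],[0,0,3,0,1.5],[0,0,3,0,1.5],[0,0,3,0,1.5]]]'
python3 - <<'E'
from h import *
go(490,348.3,21,-72.5)
im,V=snap('l')
E
```

```text
time_s: 22.37
ee_pos: [484.1, 349.2, 110.7]
tool_rot: [-3.101, -0.486, 0.002]
contact_force: [0.2, 0.9, -4.1]
gripper_width: 27.7
grasp_force: 30.0
time_s: 23.2
ee_pos: [486.2, 344.2, 82.0]
tool_rot: [-3.105, -0.478, -0.001]
contact_force: [-0.3, -0.3, -4.6]
gripper_width: 27.9
grasp_force: 30.0
go (490, 348.3, 21) rows [ 0.48 -0.27  6.1 ] turn 0.0 | ydir now -72.5 q7 -2.16 t 23.2 pos [486.2 344.2  82. ] tilt 0.04
```

View pics/w_l.png

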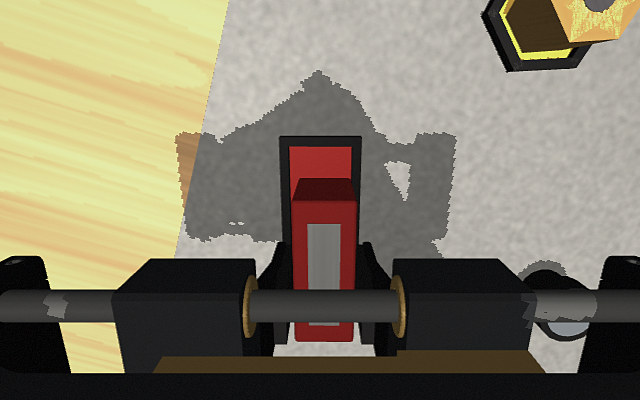

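The nest's inside centre is at column 320 and the block's at 325. That agrees with the computed shift of −0.27 cm in tool y. I'll apply it and lower.

```bash
python3 -m handwheel '[[[0.4,-0.3,1,0,1.5],[0.4,-0.3,2.5,0,1.5],[0.4,-0.3,4,0,1.5],[0.4,-0.3,5,0,1.5],[0.4,-0.3,5.7,0,1.5],[0.4,-0.3,6,0,1.5],[0.4,-0.3,6,0,1.5],[0.4,-0.3,6,0,1.5],[0.4,-0.3,6,0,5],[0.4,-0.3,6,0,5]]]'
python3 -m handwheel '[[[0,0,0,0,5],[0,0,-1,0,5],[0,0,-4,0,5],[0,0,-8,0,5],[0,0,-12,0,5],[0,0,-16,0,5],[0,0,-17,0,5],[0,0,-17,0,5],[0,0,-17,0,5],[0,0,-17,0,5]]]'
python3 - <<'E'
from h import *
go(490,348.3,21,-72.5)
im,V=snap('m');t=r.grab_frame('top')
out=np.zeros((400,800,3),np.uint8);out[:,:440]=im[:,100:540,::-1]
c=cv2.resize(t[115:305,120:540,::-1],(360,163),interpolation=cv2.INTER_AREA);out[:163,440:]=c
out[170:400,440:]=cv2.resize(t[130:275,140:367,::-1],(360,230))
cv2.imwrite('pics/fin.png',out);cv2.imwrite('pics/topfin.png',t[...,::-1])
E
```

```text
time_s: 24.08
ee_pos: [490.0, 349.3, 22.8]
tool_rot: [-3.103, -0.478, -0.005]
contact_force: [-0.1, -0.6, 0.6]
gripper_width: 34.6
grasp_force: 0.0
time_s: 24.92
ee_pos: [488.1, 347.5, 190.0]
tool_rot: [3.103, 0.478, -0.004]
contact_force: [-0.5, -0.5, 0.8]
gripper_width: 49.9
grasp_force: 0.0
go (490, 348.3, 21) rows [ 0.26 -0.04 16.9 ] turn 0.0 | ydir now -72.5 q7 -2.11 t 24.92 pos [488.1 347.5 190. ] tilt 0.17
```

View pics/fin.png

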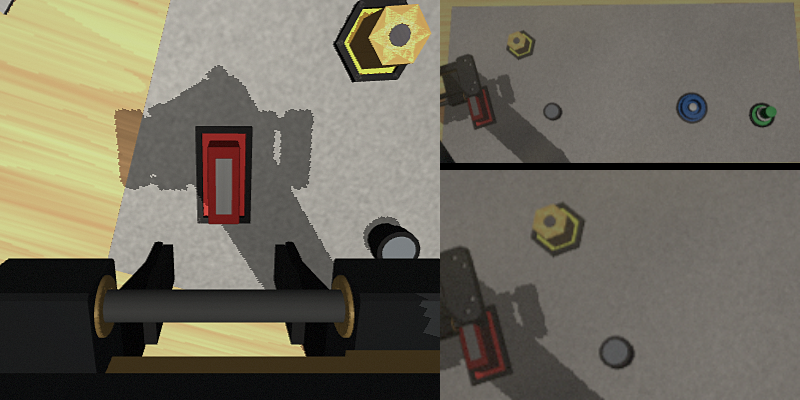

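All four gauges sit in their nests in this view, and the loupe is still at (552,112) in the inset. I'll check the tops' centres against the nests' numerically, then hand in.

```bash
python3 - <<'E'
from h import *
im,V=load('m')
g=cv2.inRange(cv2.cvtColor(im,cv2.COLOR_RGB2HSV),(0,0,80),(180,60,255));g[:,:310]=0;g[:,340:]=0;g[:155]=0;g[217:]=0
b=max(blobs(g),key=cv2.contourArea);P=np.array([plane(*V,p[0],49)[:2] for p in b]).astype(np.float32);print('block stripe z49',cv2.minAreaRect(P),'nest 490 348.3 17.5')
im,V=load('j');d=cv2.inRange(cv2.cvtColor(im,cv2.COLOR_RGB2HSV),(0,0,0),(180,90,90))[185:204,310:340]
b=max(blobs(d),key=cv2.contourArea);print('hex dot z49',plane(*V,cen(b)+[310,185],49).round(1),'nest 649 255.6')
t=cv2.imread('pics/topfin.png')[...,::-1].copy();F=fixed('top')
for c,z in(('blue',20),('grn',30)):
    for b in blobs(mask(t,c)): print(c,cen(b).round(1),plane(*F,cen(b),z).round(1))
E
```

```text
block stripe z49 ((490.3800048828125, 347.7891845703125), (48.59699249267578, 13.224903106689453), 17.16936683654785) nest 490 348.3 17.5
hex dot z49 [647.3 254.1  49. ] nest 649 255.6
blue [413.3 240. ] [ 484.7 -167.6   20. ]
grn [497.7 248.4] [ 464.9 -335.5   30. ]
```

Every gauge is within about 3 mm of its nest, so I'm handing in.

```bash
python3 -c "
from rig import r
print(r.close_job())"
```

```text
the job is handed in; nothing more can be done
None
```

All four gauges are in their nests and let go, the loupe was left alone, and the job was handed in at about 25 s; the judge's verdict was not shown.

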